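Fetch the clay pot from between the tall packs

TASK

Complete the gift box: it still lacks the round clay pot, which stands low in the stock tray between two tall packs. Stand those two upright on the empty plywood board so that both are out of the way, set the pot upright on the round cork pad in the gift box, centred to about a centimetre, and then stand each tall pack back upright in the very place it came from (to about a centimetre). The square wooden box stays where it is in the tray, and the tape roll and the steel bowl are left alone.

Things in the scene. Friction and masses are not known exactly. Their poses are not given: they have to be found in the camera images.
- tray: Stock tray, fixed: open cardboard box 80 (x) x 314 (y) x 40 mm high, walls and floor 4 mm. Origin: centre of underside. A row along its y: tall packs (in any order) at about y = -122, 0, 122 mm, clay pot and square box at -61 and 61 (either way round). Gaps about 8 mm, pot to long walls 6 mm: fingers can take the pot only along the row with both tall neighbours gone. Yaw up to 0.15 rad.
- giftbox: Gift box, fixed: low open white box 22 mm high, walls and floor 3 mm. Origin: on the underside, below the centre of the empty place, marked by a paper-thin round cork pad of 80 mm (the pot's underside comes 3 mm above the table). Inside x -70 to 70, y -42 to 84 mm; two fixed wooden spools, 44 mm wide, 18 high, at x = -36 and 36, y = 57 mm. Left or right; yaw up to 0.25 rad.
- board: Side board for parking, fixed: bare plywood board 130 (its x) x 200 (its y) x 6 mm thick, empty at the start. Origin: centre of the underside. On the other side from the gift box; yaw within 0.25 rad.
- pot: Round clay pot, closed, terracotta with a flat brown lid disc: 60 mm diameter, 36 mm high, sides vertical from 6 to 32 mm. Loose, 0.1 to 0.2 kg. Origin: centre of the underside, z up.
- squarebox: Low square wooden box, 56 x 56 mm, 34 mm high, loose, in the tray; not wanted, to stay in its place. Origin: centre of the underside.
- tin: Tall pack: round steel tin, 44 mm diameter, with a 46 mm lid from 88 mm up to its top at 104 mm. Loose, 0.11 to 0.22 kg. Origin: centre of the underside, z up.
- bottle: Tall pack: round amber bottle, body 46 mm diameter up to 66 mm, shoulder up to 82 mm, neck 24 mm, black cap 26 mm diameter from 90 mm to its top at 118 mm. Loose, 0.13 to 0.25 kg. Origin: centre of the underside, z up.
- carton: Tall pack: upright cardboard carton, 44 x 44 mm, 110 mm high, its sides along its x and y and about along the tray's at the start. Loose, 0.09 to 0.18 kg. Origin: centre of the underside, z up.
- tape: Bystander: loose cardboard tape roll lying flat, 90 mm outside diameter, 48 mm high, beyond one end of the tray. Origin: centre of the underside.
- bowl: Bystander: loose steel bowl, 90 mm rim diameter, 40 mm high, beyond the other end of the tray. Origin: centre of the underside.
Not all that is in view belongs to the job. What is shaped like the pot but pink, turquoise or yellow is not meant.

How it is judged:
On the way, in this order (a step that is already met when the one before it is completed fails the run):
1. two of the tall packs stand upright on the plywood board at the same time ((((x of tin in the frame of board between -0.065 and 0.065 m and y of tin in the frame of board between -0.1 and 0.1 m and z of tin in the frame of board between 0.002 and 0.012 m and angle between tin's own z axis and vertical below 0.1 rad) and (x of bottle in the frame of board between -0.065 and 0.065 m and y of bottle in the frame of board between -0.1 and 0.1 m and z of bottle in the frame of board between 0.002 and 0.012 m and angle between bottle's own z axis and vertical below 0.1 rad)) or ((x of tin in the frame of board between -0.065 and 0.065 m and y of tin in the frame of board between -0.1 and 0.1 m and z of tin in the frame of board between 0.002 and 0.012 m and angle between tin's own z axis and vertical below 0.1 rad) and (x of carton in the frame of board between -0.065 and 0.065 m and y of carton in the frame of board between -0.1 and 0.1 m and z of carton in the frame of board between 0.002 and 0.012 m and angle between carton's own z axis and vertical below 0.1 rad)) or ((x of bottle in the frame of board between -0.065 and 0.065 m and y of bottle in the frame of board between -0.1 and 0.1 m and z of bottle in the frame of board between 0.002 and 0.012 m and angle between bottle's own z axis and vertical below 0.1 rad) and (x of carton in the frame of board between -0.065 and 0.065 m and y of carton in the frame of board between -0.1 and 0.1 m and z of carton in the frame of board between 0.002 and 0.012 m and angle between carton's own z axis and vertical below 0.1 rad)))), for 0.2 s.
2. the clay pot stands upright on the cork pad in the gift box (horizontal distance between pot and giftbox below 0.012 m and z of pot in the frame of giftbox between 0 and 0.008 m and angle between pot's own z axis and vertical below 0.1 rad), for 0.2 s.
At the end, for the whole second after the job is handed in: The pot stands upright on the gift box floor within 12 mm of the centre of the cork pad; tin, bottle and carton each stand upright within 13 mm of where they stood at the start; the square box is within 15 mm of its start; all released and at rest (all of step 2 and distance of each of tin, bottle, carton from where it was at the start of the episode below 0.013 m and angle between each of tin, bottle, carton's own z axis and vertical below 0.08 rad and distance of squarebox from where it was at the start of the episode below 0.015 m and linear speed of each of tin, bottle, carton, pot below 0.02 m/s and angular speed of each of tin, bottle, carton, pot below 0.2 rad/s); the robot touches nothing.
It fails at once if the square box, the tape roll or the bowl is disturbed (moved more than 20 mm) (distance of any of squarebox, tape, bowl from where it was at the start of the episode above 0.02 m).
It also fails if it takes over 128 s, if anything falls off the work surface, if the arm or the gripper's body presses on something with over 40 N, if the wrist force passes 120 N, or if a joint passes its speed limit or range.

ROBOT

A 6-joint arm with a two-finger parallel gripper is mounted at the origin on the work surface. World frame = base frame: x ahead of the robot, y to its left, z up, the work surface at z = 0. Lengths are in m, angles in rad, forces in N, time in s.
With the tool pointing down it reaches from about 0.325 to 0.775 m from the base axis. Payload 5.5 kg.
Tool frame: the origin (TCP) lies midway between the tips of the shut fingers; the grasp point (between the pads) lies 19 mm behind it; z points along the fingers, x is the direction in which the jaws open and shut, and the axes are right-handed (so a half turn about z gives the same grasp; the last joint's range is limited). The gripper opens to 88 mm and grips with 3 to 60 N. Pads are 20 mm wide; open, the fingers measure 115 mm over their backs; the gripper's body (75 mm by 178 mm) begins 61 mm behind the grasp point.
Start: joints at [1.2, 0.091, 1.231, -0, 1.82, -0.057], TCP at [0.185, 0.571, 0.223] pointing down, gripper open.
Joint ranges: [-2.87, 2.87], [-0.86, 2.18], [0.17, 2.46], [-1.51, 4.65], [0.06, 2.69], [-2.65, 2.65]. Speed limits (rad/s): [2.57, 2.57, 3.01, 3.14, 3.14, 3.14].

INTERFACE

Orientations are given as a unit quaternion [x, y, z, w].
In Python, from rig import r gives the robot as it stands.
- The arm moves only by the shell command python3 -m pendant 'ROWS'. ROWS is JSON, a list of rows, each an object of numbers: "hand": the finger opening in m, from 0 to 0.0878; "tx", "ty", "tz": the shift along the world's x, y, z in m; "ax", "ay", "az": the turn, a rotation vector about the world's x, y, z in degrees. In form: [{"hand": .., "tx": .., "ty": .., "tz": .., "ax": .., "ay": .., "az": ..}, ...]. A call has 1 to 20 rows; each row shifts and turns the pose as measured when the row begins; what a row does not reach is not made up. A row lasts 1/8 s, in which the tool goes at most 62.5 mm and 10.7 degrees, less where a joint would pass 70% of its speed; a pose out of reach is approached as far as the arm can. A call with a gripper value outside its range is refused whole. The fingers move at their own pace and stop on an object; the grip force is fixed at half the most. Time passes only in rows, so rows that do not move let the fingers close. It gives the time, the measured TCP pose, the force and the opening at its end, in the units of the state.
- r.sense(): the state, without advancing time (a new reading comes with each control period).
- r.grab_frame(name): name is "scene" or "side" or "wrist"; returns the picture (400x640x3 uint8, red, green, blue); there is no depth.
- r.calibration(name): a dict with "mtx" (3x3 intrinsics, pixels), "rvec" (rotation vector, rad) and "tvec" (3), from world to camera coordinates, as OpenCV has them. Camera axes: x right, y down, z forward; pixel columns grow to the right and rows downward; lengths in m; the calibration is good to about 2 mm. A picture is of the moment at which its call begins: read the wrist's pose just before it. calibration takes no time and is no camera call; for the wrist camera it gives the pose at the moment of the call.
- r.finish_job(): hands the job in, once; it reports no verdict.
Trained networks look in the newest picture that a camera, given by its name, has taken for a name from the list of things; names that differ only in an ending like _2 or _b are one class to them, and where a whole thing is asked for, a point or a joint stands for the part that bears it (a point fixed in the world has none). Each returns a list of dicts, best first, with "conf" (0 to 1); they miss things now and then, are a little off and sometimes report something else, mostly with a low value. They report only what shows in the picture. A call takes as long as a camera call. They do not tell look-alikes from the thing itself.
- r.look_for(target, camera): "centre" ([x, y, z] in m, in the coordinates of the camera as it stood for that picture, good to about 4 mm: the middle of the surface that is visible of it).
- r.landmark_of(target, camera): "centre" ([x, y, z] in m, in the coordinates of the camera as it stood for that picture, good to about 4 mm: a listed point, or the origin of a listed thing).
The state is a dict: "t": time; "joint_positions": joint angles; "qd": joint speeds; "effort": joint torques, N m; "position": TCP position; "eef_rot": TCP orientation; "force": force on the tool from outside, world axes, zero at the start; "torque": the same for the moment, N m; "opening": finger opening in m.
Only numpy, scipy, OpenCV 4.12 (cv2) and the standard library are available. Lean on these libraries where they do the work, as an engineer would, in place of code of your own. Each camera call takes 0.05 s, during which the arm holds its last target. There are 200 camera calls.

## Working session

There is one attempt and no reset: what is moved stays moved. The work goes in short steps, Python scripts to look and compute and a shell command to move; the robot and the scene stay as the last step left them, time stands still between calls to the robot, and variables do not carry over. Pictures are saved under pics/ and viewed, about 12 in all and at most 16, crops included, and the job is handed in when it is done.

```bash
mkdir -p pics; ls
cat > h.py <<'E'
import cv2, numpy as np
from rig import r
from scipy.spatial.transform import Rotation as R
def w(cam,p,c=None):
    c=c or r.calibration(cam); M=cv2.Rodrigues(np.array(c["rvec"],float))[0]
    return M.T@(np.array(p)-np.array(c["tvec"]).ravel())
def save(cam,n):
    c=r.calibration(cam); im=r.grab_frame(cam); cv2.imwrite(f"pics/{n}.png",im[:,:,::-1]); return im,c
def ray(cam,uv,z,c=None):
    c=c or r.calibration(cam); M=cv2.Rodrigues(np.array(c["rvec"],float))[0]
    d=M.T@np.linalg.inv(np.array(c["mtx"]))@np.array([uv[0],uv[1],1.]); o=-M.T@np.array(c["tvec"]).ravel()
    return o+d*(z-o[2])/d[2]
def proj(cam,P,c=None):
    c=c or r.calibration(cam)
    return cv2.projectPoints(np.array(P,float).reshape(-1,1,3),np.array(c["rvec"],float),np.array(c["tvec"],float),np.array(c["mtx"],float),None)[0][:,0]
E
python3 - <<'E'
from h import *
s=r.sense(); print(s)
for cam in ["scene","side"]:
    im,c=save(cam,cam+"0")
    for n in ["tray","giftbox","board","pot","squarebox","tin","bottle","carton","tape","bowl"]:
        print(cam,n,[(np.round(w(cam,d["centre"],c),3).tolist(),round(d["conf"],2)) for d in r.landmark_of(n,cam)[:3]])
E
```

```text
pics
{'t': 0.0, 'joint_positions': array([ 1.20033012e+00,  9.18252448e-02,  1.23185383e+00,  2.40217508e-05,
        1.81982892e+00, -5.66870868e-02]), 'qd': array([ 0.00017616, -0.0001501 ,  0.00057812,  0.00134393,  0.00120573,
        0.00010573]), 'effort': array([-9.71828085e-04, -4.46450865e+01, -4.06449437e+01,  6.97127986e-02,
        2.91915878e-02, -9.38412450e-05]), 'position': array([0.18507044, 0.57042704, 0.22154513]), 'eef_rot': array([ 8.08903154e-01,  5.87941128e-01, -8.11621434e-04,  5.08466189e-04]), 'force': array([ 0.02162453, -0.12338319, -0.2063429 ]), 'torque': array([-0.03417769,  0.04605229, -0.00210633]), 'opening': 0.08753573609898853}
scene tray [([0.65, 0.025, 0.001], 0.79)]
scene giftbox [([0.444, -0.213, -0.0], 0.87)]
scene board [([0.446, 0.172, 0.002], 0.6), ([0.445, -0.213, 0.002], 0.55)]
scene pot [([0.791, 0.098, 0.002], 0.8), ([0.64, 0.095, 0.002], 0.76), ([0.769, 0.204, 0.001], 0.67)]
scene squarebox []
scene tin [([0.659, -0.098, 0.003], 0.83), ([0.649, 0.026, 0.003], 0.57)]
scene bottle [([0.631, 0.148, 0.005], 0.83)]
scene carton [([0.646, 0.023, 0.003], 0.98)]
scene tape [([0.632, 0.348, 0.0], 0.68), ([0.652, -0.034, 0.005], 0.45)]
scene bowl [([0.628, -0.346, 0.002], 0.79), ([0.662, -0.098, 0.009], 0.63)]
side tray [([0.647, 0.032, -0.002], 0.7)]
side giftbox [([0.443, -0.209, 0.003], 0.86)]
side board [([0.441, -0.208, -0.003], 0.35)]
side pot [([0.793, 0.101, -0.002], 0.81), ([0.643, 0.03, 0.006], 0.64), ([0.788, -0.024, -0.001], 0.48)]
side squarebox [([0.655, -0.035, 0.009], 0.58)]
side tin [([0.663, -0.092, 0.006], 0.63)]
side bottle [([0.636, 0.147, 0.003], 0.68)]
side carton [([0.644, 0.029, 0.001], 0.94)]
side tape [([0.632, 0.351, 0.004], 0.58)]
side bowl [([0.632, -0.338, 0.003], 0.94), ([0.646, 0.03, 0.0], 0.55)]
```

View images.

View pics/scene0.png

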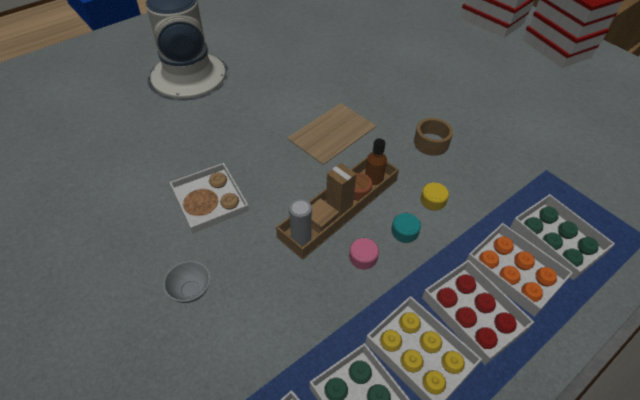

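View pics/side0.png

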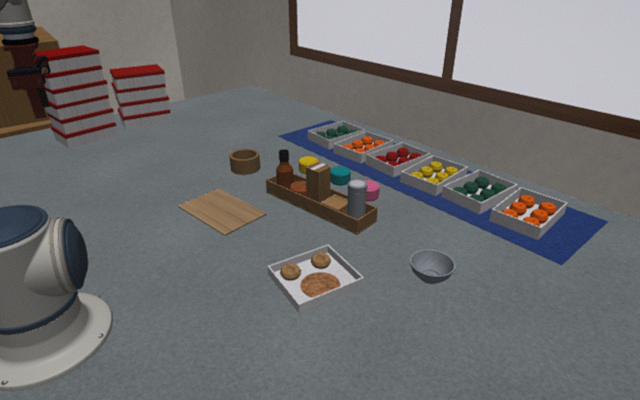

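The pictures show the bottle (378,160), pot (361,186), carton (341,187), square box (323,213) and tin (300,220) in the tray. The board is at (332,131) and the gift box at (208,195). So the bottle and the carton are the pot's neighbours. The pink, turquoise and yellow discs are decoys. I'll move the wrist over the tray.

```bash
python3 -m pendant '[{"hand":0.0878,"tx":0.035,"ty":-0.04,"tz":0.012,"az":-5.45},{"hand":0.0878,"tx":0.035,"ty":-0.04,"tz":0.012,"az":-5.45},{"hand":0.0878,"tx":0.035,"ty":-0.04,"tz":0.012,"az":-5.45},{"hand":0.0878,"tx":0.035,"ty":-0.04,"tz":0.012,"az":-5.45},{"hand":0.0878,"tx":0.035,"ty":-0.04,"tz":0.012,"az":-5.45},{"hand":0.0878,"tx":0.035,"ty":-0.04,"tz":0.012,"az":-5.45},{"hand":0.0878,"tx":0.035,"ty":-0.04,"tz":0.012,"az":-5.45},{"hand":0.0878,"tx":0.035,"ty":-0.04,"tz":0.012,"az":-5.45},{"hand":0.0878,"tx":0.035,"ty":-0.04,"tz":0.012,"az":-5.45},{"hand":0.0878,"tx":0.035,"ty":-0.04,"tz":0.012,"az":-5.45},{"hand":0.0878,"tx":0.035,"ty":-0.04,"tz":0.012,"az":-5.45},{"hand":0.0878,"tx":0.02,"ty":-0.04,"tz":0.012,"az":-5.45},{"hand":0.0878}]'
python3 - <<'E'
from h import *
s=r.sense(); print(s["t"],s["position"],R.from_quat(s["eef_rot"]).as_matrix()[:,0])
im,c=save("wrist","w1")
M=cv2.Rodrigues(np.array(c["rvec"],float))[0]; print("cam at",-M.T@np.array(c["tvec"]).ravel(), M[2], c["mtx"])
for n in ["tray","board","pot","squarebox","tin","bottle","carton"]:
    print(n,[(np.round(w("wrist",d["centre"],c),3).tolist(),round(d["conf"],2)) for d in r.landmark_of(n,"wrist")[:3]])
E
```

```text
1.1 [0.18521884 0.57070596 0.22263851] [3.08667986e-01 9.51169845e-01 4.83536587e-06]
cam at [0.10466502 0.59619685 0.38527744] [ 0.28992497 -0.093003   -0.95251979] [[323.32417197   0.         315.66502043]
 [  0.         323.32417197 196.60474036]
 [  0.           0.           1.        ]]
tray []
board []
pot []
squarebox []
tin []
bottle []
carton []validation failed for argument at $[0]...
```

View pics/w1.png

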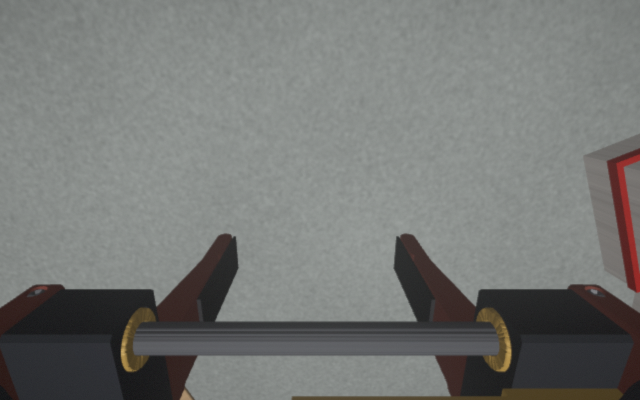

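The wrist camera shows only bare table, because the rows were refused. I'll try again with every key given.

```bash
python3 -m pendant '[{"hand":0.087,"tx":0.035,"ty":-0.04,"tz":0.012,"ax":0,"ay":0,"az":-5.45},{"hand":0.087,"tx":0.035,"ty":-0.04,"tz":0.012,"ax":0,"ay":0,"az":-5.45}]'
```

```text
t: 1.75
position: [0.2541, 0.4904, 0.2447]
eef_rot: [0.861, 0.509, -0.002, 0.001]
force: [0.1, 0.6, 0.1]
opening: 0.0869
```

```bash
python3 -m pendant '[{"hand":0.087,"tx":0.035,"ty":-0.035,"tz":0.012,"ax":0,"ay":0,"az":-5.45},{"hand":0.087,"tx":0.035,"ty":-0.035,"tz":0.012,"ax":0,"ay":0,"az":-5.45},{"hand":0.087,"tx":0.035,"ty":-0.035,"tz":0.012,"ax":0,"ay":0,"az":-5.45},{"hand":0.087,"tx":0.035,"ty":-0.035,"tz":0.012,"ax":0,"ay":0,"az":-5.45},{"hand":0.087,"tx":0.035,"ty":-0.035,"tz":0.012,"ax":0,"ay":0,"az":-5.45},{"hand":0.087,"tx":0.035,"ty":-0.035,"tz":0.012,"ax":0,"ay":0,"az":-5.45},{"hand":0.087,"tx":0.035,"ty":-0.035,"tz":0.012,"ax":0,"ay":0,"az":-5.45},{"hand":0.087,"tx":0.035,"ty":-0.035,"tz":0.012,"ax":0,"ay":0,"az":-5.45},{"hand":0.087,"tx":0.035,"ty":-0.035,"tz":0.012,"ax":0,"ay":0,"az":-5.45},{"hand":0.087,"tx":0.03,"ty":-0.035,"tz":0.012,"ax":0,"ay":0,"az":-5.45},{"hand":0.087,"tx":0,"ty":0,"tz":0,"ax":0,"ay":0,"az":0}]'
python3 - <<'E'
from h import *
s=r.sense(); print(s["t"],s["position"],R.from_quat(s["eef_rot"]).as_matrix()[:,0])
im,c=save("wrist","w2"); np.savez("w2.npz",**c)
M=cv2.Rodrigues(np.array(c["rvec"],float))[0]; print("cam at",-M.T@np.array(c["tvec"]).ravel(), M[2])
for n in ["tray","board","pot","squarebox","tin","bottle","carton"]:
    print(n,[(np.round(w("wrist",d["centre"],c),3).tolist(),round(d["conf"],2)) for d in r.landmark_of(n,"wrist")[:3]])
E
```

```text
t: 3.12
position: [0.6102, 0.1245, 0.3692]
eef_rot: [0.999, 0.04, 0.0, -0.0]
force: [-0.0, 0.6, 0.2]
opening: 0.0867
3.125 [0.61015848 0.12446494 0.36916889] [9.96789813e-01 8.00627043e-02 1.78988848e-04]
cam at [0.6031062  0.20794143 0.53184908] [ 0.02420588 -0.30253281 -0.95283156]
tray [([0.647, 0.029, -0.0], 0.73)]
board [([0.447, 0.172, -0.004], 0.58)]
pot [([0.784, -0.021, -0.001], 0.96), ([0.79, 0.092, -0.0], 0.77), ([0.768, 0.207, 0.001], 0.7)]
squarebox [([0.658, -0.036, 0.006], 0.63)]
tin [([0.662, -0.088, 0.002], 0.79), ([0.632, 0.149, 0.006], 0.59), ([0.444, -0.21, -0.001], 0.57)]
bottle []
carton [([0.648, 0.023, 0.001], 0.71)]
```

View pics/w2.png

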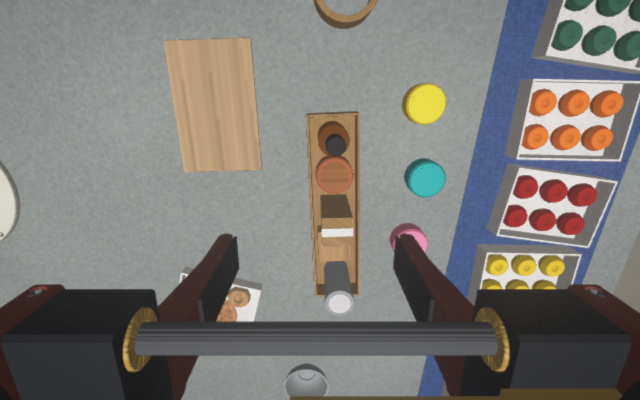

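The board's corners are at (165,40), (251,38), (262,170) and (184,171). The tray's are at (306,115), (357,112), (317,296) and (359,297). The cap top is at (335,145), the pot lid at (334,174), the carton top at about (338,233) and the tin lid at (340,302). I'll project these pixels to positions and also get the gift box from the scene picture.

Run:
```python
from h import *
c=dict(np.load("w2.npz"))
im=cv2.imread("pics/w2.png")
f=lambda uv,z:np.round(ray("wrist",uv,z,c),4)[:2]
for n,uv,z in [("cap",(335,145),.122),("pot",(334.5,174),.04),("carton",(338,233),.114),("tin",(340,302),.108)]: print(n,f(uv,z))
def rect(n,px,z):
    P=np.array([f(p,z) for p in px]); print(n,P.tolist(),"mean",P.mean(0),"yaw along y",[np.round(np.arctan2(-(P[a]-P[b])[0],(P[a]-P[b])[1]),3) for a,b in((0,3),(1,2))],"yaw along x",[np.round(np.arctan2((P[a]-P[b])[1],(P[a]-P[b])[0]),3) for a,b in((1,0),(2,3))], np.linalg.norm(P-np.roll(P,1,0),axis=1))
rect("board",[(165,40),(251,38),(262,170),(184,171)],.006)
rect("tray",[(306,115),(357,112),(359,297),(317,296)],.04)
# gift box rim in scene picture
g=[(170,183),(226,165),(247,213),(190,228)]
P=np.array([ray("scene",p,.022)[:2] for p in g]); print("gift",P, P.mean(0))
cv2.imwrite("pics/c1.png",np.hstack([cv2.resize(im[95:265,285:385],None,fx=3.5,fy=3.5,interpolation=2),cv2.resize(cv2.imread("pics/scene0.png")[155:241,160:260],(400,595//1),interpolation=2) if 0 else cv2.resize(cv2.imread("pics/scene0.png")[150:290,160:260],None,fx=4.25,fy=4.25,interpolation=2)]))
```

```text
cap [0.6324 0.1481]
pot [0.642  0.0911]
carton [0.6493 0.0242]
tin [ 0.6647 -0.0929]
board [[0.3749, 0.2654], [0.5016, 0.2783], [0.5238, 0.0801], [0.3944, 0.068]] mean [0.448675 0.17295 ] yaw along y [np.float64(0.098), np.float64(0.112)] yaw along x [np.float64(0.101), np.float64(0.093)] [0.19836081 0.12735502 0.19943941 0.1299645 ]
tray [[0.5912, 0.1768], [0.6658, 0.1871], [0.7071, -0.1282], [0.6327, -0.1321]] mean [0.6492 0.0259] yaw along y [np.float64(0.134), np.float64(0.13)] yaw along x [np.float64(0.137), np.float64(0.052)] [0.31167525 0.0753077  0.31799336 0.07450215]
gift [[ 0.36747799 -0.24584421]
 [ 0.39716901 -0.11499208]
 [ 0.54902579 -0.15533936]
 [ 0.50863699 -0.2725137 ]] [ 0.45557744 -0.19717234]
```

View pics/c1.png

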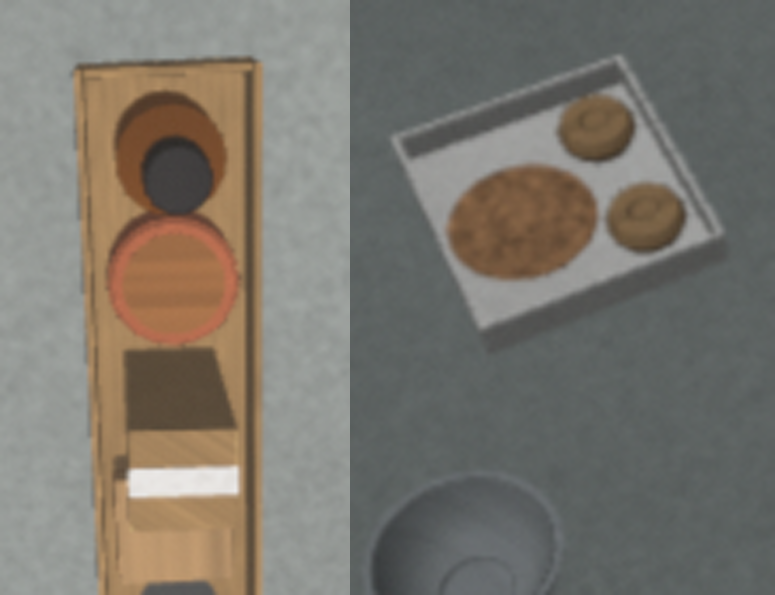

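```bash
python3 -m pendant '[{"hand":0.087,"tx":0.006,"ty":0.006,"tz":-0.045,"ax":0,"ay":0,"az":0.65},{"hand":0.087,"tx":0.006,"ty":0.006,"tz":-0.045,"ax":0,"ay":0,"az":0.65},{"hand":0.087,"tx":0.006,"ty":0.006,"tz":-0.045,"ax":0,"ay":0,"az":0.65},{"hand":0.087,"tx":0.006,"ty":0.006,"tz":-0.045,"ax":0,"ay":0,"az":0.65},{"hand":0.06,"tx":0,"ty":0,"tz":0,"ax":0,"ay":0,"az":0},{"hand":0.06,"tx":0,"ty":0,"tz":0,"ax":0,"ay":0,"az":0}]'
python3 - <<'E'
from h import *
s=r.sense(); print(s["t"],s["position"],R.from_quat(s["eef_rot"]).as_matrix().round(4).tolist())
im,c=save("wrist","w3"); np.savez("w3.npz",**c)
print(proj("wrist",[s["position"],[.633,.148,.122],[.6485,.0265,.114]],c))
E
```

```text
t: 4.28
position: [0.6292, 0.1562, 0.1899]
eef_rot: [0.998, 0.07, 0.004, -0.001]
force: [-0.9, -0.9, 0.5]
opening: 0.0702
4.275 [0.62921905 0.15619688 0.18994898] [[0.9902, 0.1394, 0.008], [0.1394, -0.9902, 0.0028], [0.0083, -0.0016, -1.0]]
[[316.31715172 251.17220904]
 [318.81131043 220.27239727]
 [316.51823685 343.03404657]]
```

View pics/w3.png

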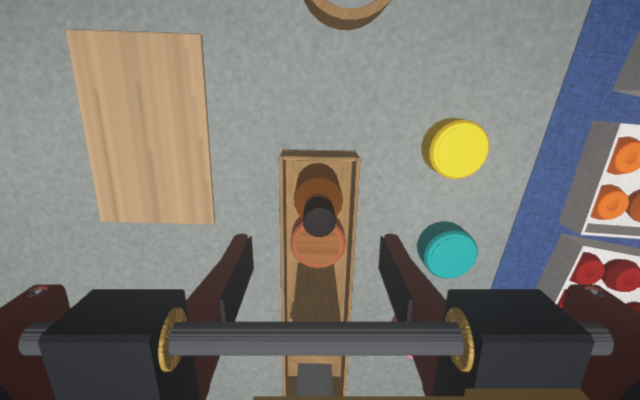

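The cap top at (319,217) lies within 2 mm of the estimate. I'll descend around it.

```bash
python3 -m pendant '[{"hand":0.06,"tx":0.004,"ty":-0.007,"tz":-0.02,"ax":0,"ay":0.4,"az":-0.5},{"hand":0.06,"tx":0,"ty":0,"tz":-0.01,"ax":0,"ay":0,"az":0},{"hand":0.06,"tx":0,"ty":0,"tz":0,"ax":0,"ay":0,"az":0}]'; python3 -c "
from h import *
s=r.sense();print(s['position'],R.from_quat(s['eef_rot']).as_matrix()[:,0])"
```

```text
t: 4.7
position: [0.6349, 0.1483, 0.162]
eef_rot: [0.998, 0.065, 0.003, -0.002]
force: [0.1, 0.6, 0.4]
opening: 0.0602
[0.63487743 0.14827859 0.16199275] [0.99160781 0.12910144 0.00683833]
```

```bash
python3 -m pendant '[{"hand":0.06,"tx":-0.002,"ty":0.001,"tz":-0.03,"ax":0,"ay":0.3,"az":0},{"hand":0.06,"tx":0,"ty":0,"tz":-0.03,"ax":0,"ay":0,"az":0},{"hand":0.06,"tx":0,"ty":0,"tz":-0.013,"ax":0,"ay":0,"az":0},{"hand":0.06,"tx":0,"ty":0,"tz":0,"ax":0,"ay":0,"az":0}]'
```

```text
t: 5.2
position: [0.6338, 0.1491, 0.0899]
eef_rot: [0.998, 0.064, 0.003, -0.002]
force: [0.0, 0.2, 0.1]
opening: 0.06
```

```bash
python3 -m pendant '[{"hand":0.01,"tx":0,"ty":0,"tz":0,"ax":0,"ay":0,"az":0},{"hand":0.01,"tx":0,"ty":0,"tz":0,"ax":0,"ay":0,"az":0},{"hand":0.01,"tx":0,"ty":0,"tz":0,"ax":0,"ay":0,"az":0},{"hand":0.01,"tx":0,"ty":0,"tz":0,"ax":0,"ay":0,"az":0},{"hand":0.01,"tx":0,"ty":0,"tz":0,"ax":0,"ay":0,"az":0},{"hand":0.01,"tx":0,"ty":0,"tz":0,"ax":0,"ay":0,"az":0}]'
```

```text
t: 5.95
position: [0.6354, 0.1495, 0.0941]
eef_rot: [0.998, 0.064, 0.005, -0.002]
force: [0.1, 0.7, 0.3]
opening: 0.0258
```

```bash
python3 -m pendant '[{"hand":0.01,"tx":0,"ty":0,"tz":0.02,"ax":0,"ay":0,"az":0},{"hand":0.01,"tx":0,"ty":0,"tz":0.04,"ax":0,"ay":0,"az":0},{"hand":0.01,"tx":0,"ty":0,"tz":0.04,"ax":0,"ay":0,"az":0},{"hand":0.01,"tx":0,"ty":0,"tz":0.03,"ax":0,"ay":0,"az":0},{"hand":0.01,"tx":-0.02,"ty":0.007,"tz":0,"ax":0,"ay":0,"az":0},{"hand":0.01,"tx":-0.035,"ty":0.014,"tz":0,"ax":0,"ay":0,"az":0},{"hand":0.01,"tx":-0.04,"ty":0.016,"tz":0,"ax":0,"ay":0,"az":0},{"hand":0.01,"tx":-0.04,"ty":0.016,"tz":0,"ax":0,"ay":0,"az":0},{"hand":0.01,"tx":-0.035,"ty":0.014,"tz":0,"ax":0,"ay":0,"az":0},{"hand":0.01,"tx":-0.02,"ty":0.007,"tz":0,"ax":0,"ay":0,"az":0},{"hand":0.01,"tx":0,"ty":0,"tz":0,"ax":0,"ay":0,"az":0},{"hand":0.01,"tx":0,"ty":0,"tz":0,"ax":0,"ay":0,"az":0}]'; python3 -c "
from h import *
s=r.sense();print(s['position'],R.from_quat(s['eef_rot']).as_matrix()[:,[0,2]].T)"
```

```text
t: 7.45
position: [0.4394, 0.2245, 0.2439]
eef_rot: [0.998, 0.064, 0.012, -0.005]
force: [-0.6, 0.6, -2.1]
opening: 0.0257
[0.4393894  0.22448111 0.24393512] [[ 0.991494    0.12768271  0.02523432]
 [ 0.02406062  0.01072656 -0.99965295]]
```

```bash
cat > st.py <<'E'
from h import *
def st():
    s=r.sense(); M=R.from_quat(s['eef_rot']).as_matrix(); c=np.degrees(np.cross(M[:,2],[0,0,-1]))
    print("pos",s['position'].round(4),"yaw deg",round(np.degrees(np.arctan2(M[1,0],M[0,0])),2),"fix ax ay",c[:2].round(2),"F",s["force"].round(1),"open",round(s["opening"],4),"t",round(s["t"],2))
if __name__=="__main__": st()
E
python3 -m pendant '[{"hand":0.01,"tx":0.002,"ty":0,"tz":-0.03,"ax":-0.6,"ay":1.4,"az":0},{"hand":0.01,"tx":0.001,"ty":0,"tz":-0.04,"ax":0,"ay":0,"az":0},{"hand":0.01,"tx":0,"ty":0,"tz":-0.03,"ax":0,"ay":0,"az":0},{"hand":0.01,"tx":0,"ty":0,"tz":-0.02,"ax":0,"ay":0,"az":0},{"hand":0.01,"tx":0,"ty":0,"tz":-0.005,"ax":0,"ay":0,"az":0},{"hand":0.01,"tx":0,"ty":0,"tz":0,"ax":0,"ay":0,"az":0}]'; python3 st.py
```

```text
t: 8.2
position: [0.4428, 0.2205, 0.1031]
eef_rot: [0.998, 0.061, -0.008, 0.003]
force: [-0.9, 0.7, -1.4]
opening: 0.0258
pos [0.4428 0.2205 0.1031] yaw deg 7.03 fix ax ay [ 0.42 -0.93] F [-0.9  0.7 -1.4] open 0.0258 t 8.2
```

```bash
python3 -m pendant '[{"hand":0.01,"tx":0,"ty":0,"tz":0,"ax":0.3,"ay":-0.7,"az":0},{"hand":0.01,"tx":0,"ty":0,"tz":0,"ax":0,"ay":0,"az":0}]'; python3 st.py
```

```text
t: 8.45
position: [0.4437, 0.2205, 0.1042]
eef_rot: [0.998, 0.061, -0.001, 0.001]
force: [0.1, -0.8, -1.8]
opening: 0.0254
pos [0.4437 0.2205 0.1042] yaw deg 7.0 fix ax ay [ 0.07 -0.1 ] F [ 0.1 -0.8 -1.8] open 0.0254 t 8.45
```

```bash
python3 -m pendant '[{"hand":0.01,"tx":0,"ty":0,"tz":-0.004,"ax":0,"ay":0,"az":0},{"hand":0.01,"tx":0,"ty":0,"tz":-0.003,"ax":0,"ay":0,"az":0},{"hand":0.01,"tx":0,"ty":0,"tz":-0.002,"ax":0,"ay":0,"az":0}]'; python3 st.py
```

```text
t: 8.82
position: [0.4444, 0.2209, 0.0964]
eef_rot: [0.998, 0.061, 0.001, 0.0]
force: [0.2, -0.5, -1.8]
opening: 0.0257
pos [0.4444 0.2209 0.0964] yaw deg 7.02 fix ax ay [-0.    0.08] F [ 0.2 -0.5 -1.8] open 0.0257 t 8.82
```

```bash
python3 -m pendant '[{"hand":0.01,"tx":0,"ty":0,"tz":-0.002,"ax":0,"ay":0,"az":0},{"hand":0.01,"tx":0,"ty":0,"tz":-0.002,"ax":0,"ay":0,"az":0}]'; python3 st.py
```

```text
t: 9.07
position: [0.4447, 0.2211, 0.0963]
eef_rot: [0.998, 0.061, 0.002, -0.0]
force: [-5.2, -1.6, 8.5]
opening: 0.0253
pos [0.4447 0.2211 0.0963] yaw deg 7.03 fix ax ay [-0.05  0.21] F [-5.2 -1.6  8.5] open 0.0253 t 9.07
```

```bash
python3 -m pendant '[{"hand":0.06,"tx":0,"ty":0,"tz":0,"ax":0,"ay":0,"az":0},{"hand":0.06,"tx":0,"ty":0,"tz":0,"ax":0,"ay":0,"az":0},{"hand":0.06,"tx":0,"ty":0,"tz":0,"ax":0,"ay":0,"az":0},{"hand":0.06,"tx":0,"ty":0,"tz":0.03,"ax":0,"ay":0,"az":0},{"hand":0.06,"tx":0,"ty":0,"tz":0.05,"ax":0,"ay":0,"az":0},{"hand":0.06,"tx":0,"ty":0,"tz":0.04,"ax":0,"ay":0,"az":0},{"hand":0.06,"tx":0.03,"ty":-0.03,"tz":0,"ax":0,"ay":0,"az":0},{"hand":0.07,"tx":0.04,"ty":-0.04,"tz":0,"ax":0,"ay":0,"az":0},{"hand":0.07,"tx":0.04,"ty":-0.04,"tz":0,"ax":0,"ay":0,"az":0},{"hand":0.07,"tx":0.04,"ty":-0.04,"tz":0,"ax":0,"ay":0,"az":0},{"hand":0.07,"tx":0.03,"ty":-0.03,"tz":0,"ax":0,"ay":0,"az":0},{"hand":0.07,"tx":0.02,"ty":-0.01,"tz":-0.02,"ax":0,"ay":0,"az":0},{"hand":0.07,"tx":0,"ty":0,"tz":0,"ax":0,"ay":0,"az":0}]'
python3 - <<'E'
from h import *; from st import st
st(); im,c=save("wrist","w4"); np.savez("w4.npz",**c)
print(proj("wrist",[[.649,.0265,.114],[.642,.089,.04],[.4447,.2211,.124]],c))
for n in ["carton","bottle"]: print(n,[(np.round(w("wrist",d["centre"],c),3).tolist(),round(d["conf"],2)) for d in r.landmark_of(n,"wrist")[:3]])
E
```

```text
t: 10.7
position: [0.65, 0.0246, 0.1974]
eef_rot: [0.998, 0.063, 0.002, -0.001]
force: [0.3, 0.3, -0.1]
opening: 0.0698
pos [0.65   0.0246 0.1974] yaw deg 7.18 fix ax ay [-0.12  0.23] F [ 0.3  0.3 -0.1] open 0.0698 t 10.7
[[ 314.72102109  200.75820424]
 [ 315.46403241  114.45120909]
 [  -0.7342111  -159.92353907]]
carton [([0.649, 0.025, 0.003], 0.94)]
bottle []
```

View pics/w4.png

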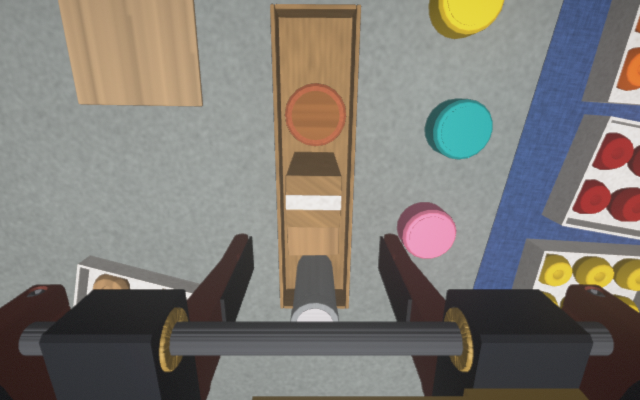

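The carton top is at (314,201) and the pot lid at (316,115). Both are where I predicted, so I'll descend on the carton.

```bash
python3 -m pendant '[{"hand":0.07,"tx":-0.001,"ty":0.002,"tz":-0.03,"ax":0,"ay":0.2,"az":0},{"hand":0.07,"tx":0,"ty":0,"tz":-0.03,"ax":0,"ay":0,"az":0},{"hand":0.07,"tx":0,"ty":0,"tz":0,"ax":0,"ay":0,"az":0}]'; python3 st.py
```

```text
t: 11.22
position: [0.6483, 0.0315, 0.1467]
eef_rot: [0.998, 0.066, 0.007, -0.001]
force: [0.2, 0.0, 0.3]
opening: 0.0698
pos [0.6483 0.0315 0.1467] yaw deg 7.54 fix ax ay [-0.16  0.84] F [0.2 0.  0.3] open 0.0698 t 11.22
```

```bash
python3 -m pendant '[{"hand":0.07,"tx":0.001,"ty":-0.005,"tz":-0.02,"ax":0,"ay":0.6,"az":-0.3},{"hand":0.07,"tx":0,"ty":0,"tz":-0.03,"ax":0,"ay":0,"az":0},{"hand":0.07,"tx":0,"ty":0,"tz":-0.02,"ax":0,"ay":0,"az":0},{"hand":0.07,"tx":0,"ty":0,"tz":0,"ax":0,"ay":0,"az":0}]'; python3 st.py
```

```text
t: 11.72
position: [0.6506, 0.0269, 0.0795]
eef_rot: [0.998, 0.064, 0.006, -0.001]
force: [0.2, -0.4, -0.4]
opening: 0.0702
pos [0.6506 0.0269 0.0795] yaw deg 7.29 fix ax ay [-0.15  0.64] F [ 0.2 -0.4 -0.4] open 0.0702 t 11.72
```

```bash
python3 -m pendant '[{"hand":0.07,"tx":-0.0015,"ty":0,"tz":-0.015,"ax":0,"ay":0.5,"az":0},{"hand":0.07,"tx":0,"ty":0,"tz":-0.005,"ax":0,"ay":0,"az":0},{"hand":0.07,"tx":0,"ty":0,"tz":0,"ax":0,"ay":0,"az":0},{"hand":0.07,"tx":0,"ty":0,"tz":0,"ax":0,"ay":0,"az":0}]'; python3 st.py
```

```text
t: 12.22
position: [0.6504, 0.0268, 0.0609]
eef_rot: [0.998, 0.064, 0.003, -0.001]
force: [0.1, -0.7, 0.3]
opening: 0.0698
pos [0.6504 0.0268 0.0609] yaw deg 7.28 fix ax ay [-0.14  0.32] F [ 0.1 -0.7  0.3] open 0.0698 t 12.22
```

```bash
python3 -m pendant '[{"hand":0.03,"tx":-0.001,"ty":0,"tz":0,"ax":0,"ay":0,"az":0},{"hand":0.03,"tx":0,"ty":0,"tz":0,"ax":0,"ay":0,"az":0},{"hand":0.03,"tx":0,"ty":0,"tz":0,"ax":0,"ay":0,"az":0},{"hand":0.03,"tx":0,"ty":0,"tz":0,"ax":0,"ay":0,"az":0}]'; python3 st.py
```

```text
t: 12.72
position: [0.6498, 0.0268, 0.0622]
eef_rot: [0.998, 0.064, 0.004, -0.001]
force: [1.2, 0.4, -0.2]
opening: 0.0439
pos [0.6498 0.0268 0.0622] yaw deg 7.28 fix ax ay [-0.14  0.41] F [ 1.2  0.4 -0.2] open 0.0439 t 12.72
```

```bash
python3 -m pendant '[{"hand":0.03,"tx":0,"ty":0,"tz":0.02,"ax":0,"ay":0.3,"az":0},{"hand":0.03,"tx":0,"ty":0,"tz":0.04,"ax":0,"ay":0,"az":0},{"hand":0.03,"tx":0,"ty":0,"tz":0.04,"ax":0,"ay":0,"az":0},{"hand":0.03,"tx":0,"ty":0,"tz":0.03,"ax":0,"ay":0,"az":0},{"hand":0.03,"tx":-0.02,"ty":0.01,"tz":0,"ax":0,"ay":0,"az":0},{"hand":0.03,"tx":-0.035,"ty":0.017,"tz":0,"ax":0,"ay":0,"az":0},{"hand":0.03,"tx":-0.04,"ty":0.02,"tz":0,"ax":0,"ay":0,"az":0},{"hand":0.03,"tx":-0.04,"ty":0.02,"tz":0,"ax":0,"ay":0,"az":0},{"hand":0.03,"tx":-0.035,"ty":0.017,"tz":0,"ax":0,"ay":0,"az":0},{"hand":0.03,"tx":-0.02,"ty":0.01,"tz":0,"ax":0,"ay":0,"az":0},{"hand":0.03,"tx":0,"ty":0,"tz":0,"ax":0,"ay":0,"az":0},{"hand":0.03,"tx":0,"ty":0,"tz":0,"ax":0,"ay":0,"az":0}]'; python3 st.py
```

```text
t: 14.22
position: [0.4524, 0.1226, 0.1914]
eef_rot: [0.998, 0.063, -0.001, -0.002]
force: [0.2, 1.1, -1.7]
opening: 0.0437
pos [0.4524 0.1226 0.1914] yaw deg 7.25 fix ax ay [-0.19 -0.17] F [ 0.2  1.1 -1.7] open 0.0437 t 14.22
```

Now I'll lower it. I need about −0.127 m in total, so I'll do most of it first.

```bash
python3 -m pendant '[{"hand":0.03,"tx":0,"ty":0,"tz":-0.03,"ax":0,"ay":0,"az":0},{"hand":0.03,"tx":0,"ty":0,"tz":-0.035,"ax":0,"ay":0,"az":0},{"hand":0.03,"tx":0,"ty":0,"tz":-0.025,"ax":0,"ay":0,"az":0},{"hand":0.03,"tx":0,"ty":0,"tz":-0.01,"ax":0,"ay":0,"az":0},{"hand":0.03,"tx":0,"ty":0,"tz":0,"ax":0,"ay":0,"az":0},{"hand":0.03,"tx":0,"ty":0,"tz":0,"ax":0,"ay":0,"az":0}]'; python3 st.py
```

```text
t: 14.98
position: [0.4567, 0.12, 0.0896]
eef_rot: [0.998, 0.061, -0.0, -0.001]
force: [-0.1, -0.3, -1.4]
opening: 0.0437
pos [0.4567 0.12   0.0896] yaw deg 7.0 fix ax ay [-0.15 -0.07] F [-0.1 -0.3 -1.4] open 0.0437 t 14.97
```

```bash
python3 -m pendant '[{"hand":0.03,"tx":0,"ty":0,"tz":-0.012,"ax":0,"ay":0,"az":0},{"hand":0.03,"tx":0,"ty":0,"tz":-0.008,"ax":0,"ay":0,"az":0},{"hand":0.03,"tx":0,"ty":0,"tz":-0.004,"ax":0,"ay":0,"az":0},{"hand":0.03,"tx":0,"ty":0,"tz":-0.002,"ax":0,"ay":0,"az":0}]'; python3 st.py
```

```text
t: 15.48
position: [0.4578, 0.1203, 0.064]
eef_rot: [0.998, 0.061, 0.001, -0.002]
force: [-3.8, 2.3, 13.0]
opening: 0.0442
pos [0.4578 0.1203 0.064 ] yaw deg 7.0 fix ax ay [-0.19  0.13] F [-3.8  2.3 13. ] open 0.0442 t 15.47
```

```bash
python3 -m pendant '[{"hand":0.07,"tx":0,"ty":0,"tz":0,"ax":0,"ay":0,"az":0},{"hand":0.07,"tx":0,"ty":0,"tz":0,"ax":0,"ay":0,"az":0},{"hand":0.07,"tx":0,"ty":0,"tz":0,"ax":0,"ay":0,"az":0},{"hand":0.07,"tx":0,"ty":0,"tz":0.03,"ax":0,"ay":0,"az":0},{"hand":0.07,"tx":0,"ty":0,"tz":0.05,"ax":0,"ay":0,"az":0},{"hand":0.07,"tx":0,"ty":0,"tz":0.05,"ax":0,"ay":0,"az":0},{"hand":0.07,"tx":0,"ty":0,"tz":0.05,"ax":0,"ay":0,"az":0},{"hand":0.07,"tx":0,"ty":0,"tz":0.04,"ax":0,"ay":0,"az":0},{"hand":0.07,"tx":0,"ty":0,"tz":0,"ax":0,"ay":0,"az":0}]'
python3 - <<'E'
from h import *; from st import st
st(); im,c=save("wrist","w5"); np.savez("w5.npz",**c)
print(proj("wrist",[[.4578,.1203,.116],[.4447,.2211,.124]],c))
save("side","side1")
E
```

```text
t: 16.6
position: [0.4564, 0.12, 0.2917]
eef_rot: [0.998, 0.061, 0.002, -0.002]
force: [0.7, 0.7, -0.3]
opening: 0.07
pos [0.4564 0.12   0.2917] yaw deg 7.01 fix ax ay [-0.2   0.24] F [ 0.7  0.7 -0.3] open 0.07 t 16.6
[[316.63609857 175.6323224 ]
 [316.05012547  74.37986804]]
```

View pics/w5.png

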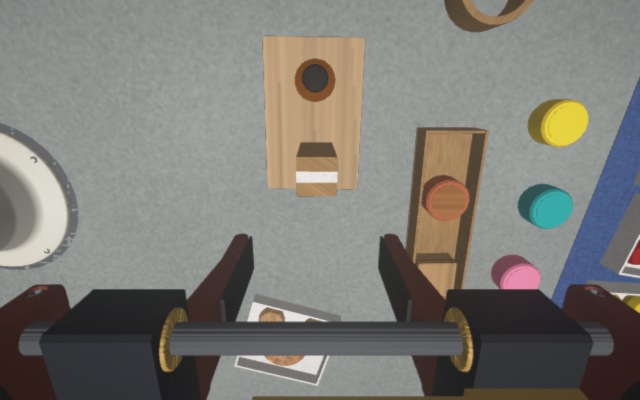

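Both packs stand on the board, the bottle at (315,78) and the carton at (316,175). Next I go to the pot with the jaws turned along the row.

```bash
python3 -m pendant '[{"hand":0.0865,"tx":0.02,"ty":-0.003,"tz":0,"ax":0,"ay":0,"az":-9},{"hand":0.0865,"tx":0.02,"ty":-0.003,"tz":0,"ax":0,"ay":0,"az":-9},{"hand":0.0865,"tx":0.02,"ty":-0.003,"tz":0,"ax":0,"ay":0,"az":-9},{"hand":0.0865,"tx":0.02,"ty":-0.003,"tz":0,"ax":0,"ay":0,"az":-9},{"hand":0.0865,"tx":0.02,"ty":-0.003,"tz":-0.01,"ax":0,"ay":0,"az":-9},{"hand":0.0865,"tx":0.02,"ty":-0.003,"tz":-0.02,"ax":0,"ay":0,"az":-9},{"hand":0.0865,"tx":0.02,"ty":-0.003,"tz":-0.03,"ax":0,"ay":0,"az":-9},{"hand":0.0865,"tx":0.02,"ty":-0.003,"tz":-0.03,"ax":0,"ay":0,"az":-9},{"hand":0.0865,"tx":0.02,"ty":-0.003,"tz":-0.02,"ax":0,"ay":0,"az":-9},{"hand":0.0865,"tx":0.005,"ty":-0.003,"tz":-0.01,"ax":0,"ay":0,"az":-9},{"hand":0.0865,"tx":0,"ty":0,"tz":0,"ax":0,"ay":0,"az":0},{"hand":0.0865,"tx":0,"ty":0,"tz":0,"ax":0,"ay":0,"az":0}]'
python3 - <<'E'
from h import *; from st import st
st(); im,c=save("wrist","w6"); np.savez("w6.npz",**c)
P=[[.642,.089,.04]]+[[.642+.03*np.cos(a),.089+.03*np.sin(a),.04] for a in (0,1.57,3.14,4.71)]
print(proj("wrist",P,c).round())
b=im[:,:,::-1].copy()
for u in proj("wrist",P,c): cv2.drawMarker(b,tuple(int(x) for x in u),(0,255,0),0,8)
cv2.imwrite("pics/w6m.png",b)
E
```

```text
t: 18.2
position: [0.6366, 0.0879, 0.1336]
eef_rot: [0.733, -0.68, -0.018, 0.006]
force: [0.6, -0.4, 0.1]
opening: 0.0869
pos [0.6366 0.0879 0.1336] yaw deg -85.71 fix ax ay [-0.89 -1.92] F [ 0.6 -0.4  0.1] open 0.0869 t 18.2
[[317. 189.]
 [320. 153.]
 [280. 186.]
 [314. 222.]
 [353. 192.]]
```

View pics/w6m.png

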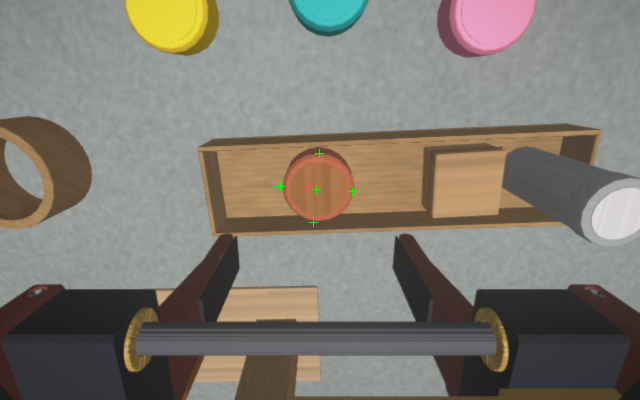

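The pot fills (283–354, 152–221), within 1 mm or so of the estimate. I'll correct tilt and yaw, then go down.

```bash
python3 -m pendant '[{"hand":0.0865,"tx":0.006,"ty":0,"tz":-0.02,"ax":-0.9,"ay":-1.9,"az":3},{"hand":0.0865,"tx":0,"ty":0,"tz":-0.02,"ax":0,"ay":0,"az":0},{"hand":0.0865,"tx":0,"ty":0,"tz":0,"ax":0,"ay":0,"az":0}]'; python3 st.py
```

```text
t: 18.62
position: [0.6425, 0.0885, 0.0945]
eef_rot: [0.752, -0.659, 0.001, -0.0]
force: [-0.2, -0.2, -0.5]
opening: 0.0867
pos [0.6425 0.0885 0.0945] yaw deg -82.44 fix ax ay [0.05 0.14] F [-0.2 -0.2 -0.5] open 0.0867 t 18.62
```

```bash
python3 -m pendant '[{"hand":0.0865,"tx":0.0005,"ty":0,"tz":-0.03,"ax":0,"ay":0,"az":0},{"hand":0.0865,"tx":0,"ty":0,"tz":-0.03,"ax":0,"ay":0,"az":0},{"hand":0.0865,"tx":0,"ty":0,"tz":-0.008,"ax":0,"ay":0,"az":0},{"hand":0.0865,"tx":0,"ty":0,"tz":0,"ax":0,"ay":0,"az":0}]'; python3 st.py
```

```text
t: 19.12
position: [0.6448, 0.0887, 0.0301]
eef_rot: [0.752, -0.659, 0.003, -0.003]
force: [-0.5, 0.8, 0.0]
opening: 0.0864
pos [0.6448 0.0887 0.0301] yaw deg -82.49 fix ax ay [-0.03  0.46] F [-0.5  0.8  0. ] open 0.0864 t 19.12
```

```bash
python3 -m pendant '[{"hand":0.0865,"tx":-0.002,"ty":0,"tz":-0.014,"ax":0,"ay":0.3,"az":0},{"hand":0.0865,"tx":0,"ty":0,"tz":-0.006,"ax":0,"ay":0,"az":0},{"hand":0.0865,"tx":0,"ty":0,"tz":0,"ax":0,"ay":0,"az":0}]'; python3 st.py
```

```text
t: 19.5
position: [0.6442, 0.0888, 0.012]
eef_rot: [0.752, -0.659, 0.002, -0.003]
force: [-0.6, -0.3, 0.0]
opening: 0.0867
pos [0.6442 0.0888 0.012 ] yaw deg -82.5 fix ax ay [-0.05  0.38] F [-0.6 -0.3  0. ] open 0.0867 t 19.5
```

```bash
python3 -m pendant '[{"hand":0.08,"tx":-0.001,"ty":0,"tz":-0.003,"ax":0,"ay":0,"az":0},{"hand":0.045,"tx":0,"ty":0,"tz":0,"ax":0,"ay":0,"az":0},{"hand":0.045,"tx":0,"ty":0,"tz":0,"ax":0,"ay":0,"az":0},{"hand":0.045,"tx":0,"ty":0,"tz":0,"ax":0,"ay":0,"az":0},{"hand":0.045,"tx":0,"ty":0,"tz":0,"ax":0,"ay":0,"az":0},{"hand":0.045,"tx":0,"ty":0,"tz":0,"ax":0,"ay":0,"az":0}]'; python3 st.py
```

```text
t: 20.25
position: [0.6436, 0.0888, 0.0097]
eef_rot: [0.752, -0.659, 0.003, -0.003]
force: [0.5, -1.0, -0.7]
opening: 0.0597
pos [0.6436 0.0888 0.0097] yaw deg -82.5 fix ax ay [-0.06  0.45] F [ 0.5 -1.  -0.7] open 0.0597 t 20.25
```

```bash
python3 -m pendant '[{"hand":0.045,"tx":0,"ty":0,"tz":0.02,"ax":0,"ay":0,"az":0},{"hand":0.045,"tx":0,"ty":0,"tz":0.04,"ax":0,"ay":0,"az":0},{"hand":0.045,"tx":0,"ty":0,"tz":0.05,"ax":0,"ay":0,"az":0},{"hand":0.045,"tx":0,"ty":0,"tz":0.05,"ax":0,"ay":0,"az":0},{"hand":0.045,"tx":0,"ty":0,"tz":0.03,"ax":0,"ay":0,"az":0},{"hand":0.045,"tx":-0.01,"ty":-0.012,"tz":0,"ax":0,"ay":0,"az":7},{"hand":0.045,"tx":-0.02,"ty":-0.025,"tz":0,"ax":0,"ay":0,"az":7},{"hand":0.045,"tx":-0.02,"ty":-0.025,"tz":0,"ax":0,"ay":0,"az":7},{"hand":0.045,"tx":-0.02,"ty":-0.025,"tz":0,"ax":0,"ay":0,"az":7},{"hand":0.045,"tx":-0.02,"ty":-0.025,"tz":0,"ax":0,"ay":0,"az":7},{"hand":0.045,"tx":-0.02,"ty":-0.025,"tz":0,"ax":0,"ay":0,"az":7},{"hand":0.045,"tx":-0.02,"ty":-0.025,"tz":0,"ax":0,"ay":0,"az":7},{"hand":0.045,"tx":-0.02,"ty":-0.025,"tz":0,"ax":0,"ay":0,"az":7},{"hand":0.045,"tx":-0.02,"ty":-0.02,"tz":0,"ax":0,"ay":0,"az":7},{"hand":0.045,"tx":-0.01,"ty":-0.01,"tz":0,"ax":0,"ay":0,"az":5},{"hand":0.045,"tx":0,"ty":0,"tz":0,"ax":0,"ay":0,"az":0},{"hand":0.045,"tx":0,"ty":0,"tz":0,"ax":0,"ay":0,"az":0}]'
python3 - <<'E'
from h import *; from st import st
st(); im,c=save("wrist","w7"); np.savez("w7.npz",**c)
for n in ["giftbox","pot"]: print(n,[(np.round(w("wrist",d["centre"],c),4).tolist(),round(d["conf"],2)) for d in r.landmark_of(n,"wrist")[:3]])
P=[[.444,-.212,.003]]+[[.444+.04*np.cos(a),-.212+.04*np.sin(a),.003] for a in (0,1.57,3.14,4.71)]
b=im[:,:,::-1].copy()
for u in proj("wrist",P,c): cv2.drawMarker(b,tuple(int(x) for x in u),(0,255,0),0,8); print(u)
cv2.imwrite("pics/w7m.png",b)
E
```

```text
t: 22.38
position: [0.4548, -0.1335, 0.2306]
eef_rot: [0.994, -0.107, 0.01, -0.008]
force: [0.3, 0.3, -2.5]
opening: 0.0595
pos [ 0.4548 -0.1335  0.2306] yaw deg -12.33 fix ax ay [-0.74  1.24] F [ 0.3  0.3 -2.5] open 0.0595 t 22.38
giftbox []
pot [([0.7837, -0.0233, 0.0014], 0.78), ([0.4509, -0.1351, 0.2238], 0.77), ([0.6677, -0.0933, 0.0049], 0.35)]
[317.47826353 227.70839497]
[347.60630626 221.38244666]
[310.8165604  199.07397898]
[287.59408901 233.93679433]
[323.74273915 254.8451173 ]
```

View pics/w7m.png

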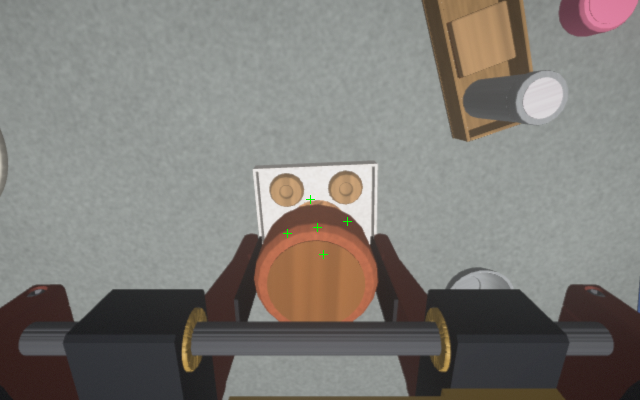

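The spools are at (286,190) and (346,187), the back rim runs from (254,166) to (377,163), and the pad's far edge is at about (318,201). From these I'll compute the pad centre and the yaw.

Run:
```python
from h import *
c=dict(np.load("w7.npz")); im=cv2.imread("pics/w7.png")
a,b=ray("wrist",(286.5,190),.021,c)[:2],ray("wrist",(345.5,187.5),.021,c)[:2]
d=b-a; yaw=np.arctan2(d[1],d[0]); m=(a+b)/2; n=np.array([-np.sin(yaw),np.cos(yaw)])
print("spools",a,b,np.linalg.norm(d),"yaw",yaw,np.degrees(yaw),"centre",m-.057*n)
e,f=ray("wrist",(254.5,165.5),.022,c)[:2],ray("wrist",(376.5,163),.022,c)[:2]
d=f-e; y2=np.arctan2(d[1],d[0]); n2=np.array([-np.sin(y2),np.cos(y2)]); print("rim",np.linalg.norm(d),y2,"centre",(e+f)/2-.087*n2)
# cork colour centroid in the scene picture, unobstructed
s=cv2.cvtColor(cv2.imread("pics/scene0.png"),cv2.COLOR_BGR2HSV); k=((s[:,:,0]<20)&(s[:,:,1]>85)&(s[:,:,2]>60)).astype(np.uint8); k[:185]=0;k[:,:180]=0;k[:,220:]=0;k[218:]=0
l,_,stt,ce=cv2.connectedComponentsWithStats(k)[0:4]; i=1+np.argmax(stt[1:,4]); print("cork",stt[i],ce[i],ray("scene",ce[i],.003))
```

```text
spools [ 0.41924805 -0.14909556] [ 0.48890742 -0.16149232] 0.07075385455697336 yaw -0.17611869088234744 -10.09085768092768 centre [ 0.44409079 -0.21141222]
rim 0.14259737196599398 -0.19783619038525105 centre [ 0.44291465 -0.21123444]
cork [183 189  35  26 684] [200.22953216 201.93274854] [ 0.44338771 -0.21444504  0.003     ]
```

```bash
python3 -m pendant '[{"hand":0.045,"tx":-0.004,"ty":-0.02,"tz":0,"ax":-0.5,"ay":0.9,"az":0.8},{"hand":0.045,"tx":-0.004,"ty":-0.03,"tz":-0.02,"ax":0,"ay":0,"az":0.6},{"hand":0.045,"tx":-0.003,"ty":-0.025,"tz":-0.04,"ax":0,"ay":0,"az":0},{"hand":0.045,"tx":0,"ty":-0.004,"tz":-0.04,"ax":0,"ay":0,"az":0},{"hand":0.045,"tx":0,"ty":0,"tz":-0.03,"ax":0,"ay":0,"az":0},{"hand":0.045,"tx":0,"ty":0,"tz":-0.01,"ax":0,"ay":0,"az":0},{"hand":0.045,"tx":0,"ty":0,"tz":0,"ax":0,"ay":0,"az":0},{"hand":0.045,"tx":0,"ty":0,"tz":0,"ax":0,"ay":0,"az":0}]'; python3 st.py
```

```text
t: 23.52
position: [0.4464, -0.2116, 0.0876]
eef_rot: [0.996, -0.092, 0.003, -0.003]
force: [-0.1, 0.5, -0.8]
opening: 0.0594
pos [ 0.4464 -0.2116  0.0876] yaw deg -10.61 fix ax ay [-0.26  0.35] F [-0.1  0.5 -0.8] open 0.0594 t 23.52
```

```bash
python3 -m pendant '[{"hand":0.045,"tx":-0.0025,"ty":0,"tz":-0.02,"ax":-0.2,"ay":0.3,"az":0},{"hand":0.045,"tx":0,"ty":0,"tz":-0.03,"ax":0,"ay":0,"az":0},{"hand":0.045,"tx":0,"ty":0,"tz":-0.012,"ax":0,"ay":0,"az":0},{"hand":0.045,"tx":0,"ty":0,"tz":0,"ax":0,"ay":0,"az":0}]'; python3 st.py
```

```text
t: 24.02
position: [0.445, -0.212, 0.0254]
eef_rot: [0.996, -0.092, 0.003, 0.001]
force: [0.1, 0.1, -2.0]
opening: 0.0596
pos [ 0.445  -0.212   0.0254] yaw deg -10.58 fix ax ay [0.12 0.28] F [ 0.1  0.1 -2. ] open 0.0596 t 24.02
```

```bash
python3 -m pendant '[{"hand":0.045,"tx":-0.0015,"ty":0,"tz":-0.008,"ax":0,"ay":0.2,"az":0},{"hand":0.045,"tx":0,"ty":0,"tz":-0.005,"ax":0,"ay":0,"az":0},{"hand":0.045,"tx":0,"ty":0,"tz":-0.003,"ax":0,"ay":0,"az":0},{"hand":0.045,"tx":0,"ty":0,"tz":-0.001,"ax":0,"ay":0,"az":0}]'; python3 st.py
```

```text
t: 24.52
position: [0.4447, -0.2128, 0.0096]
eef_rot: [0.996, -0.092, 0.002, 0.002]
force: [-0.4, 0.1, -1.5]
opening: 0.0591
pos [ 0.4447 -0.2128  0.0096] yaw deg -10.58 fix ax ay [0.23 0.25] F [-0.4  0.1 -1.5] open 0.0591 t 24.52
```

```bash
python3 -m pendant '[{"hand":0.045,"tx":-0.001,"ty":0.001,"tz":-0.001,"ax":0,"ay":0,"az":0},{"hand":0.045,"tx":0,"ty":0,"tz":-0.0015,"ax":0,"ay":0,"az":0}]'; python3 st.py
```

```text
t: 24.78
position: [0.4439, -0.212, 0.0086]
eef_rot: [0.996, -0.092, 0.003, 0.002]
force: [-5.5, 2.2, 11.0]
opening: 0.0596
pos [ 0.4439 -0.212   0.0086] yaw deg -10.58 fix ax ay [0.27 0.28] F [-5.5  2.2 11. ] open 0.0596 t 24.77
```

```bash
python3 -m pendant '[{"hand":0.076,"tx":0,"ty":0,"tz":0,"ax":0,"ay":0,"az":0},{"hand":0.076,"tx":0,"ty":0,"tz":0,"ax":0,"ay":0,"az":0},{"hand":0.076,"tx":0,"ty":0,"tz":0.01,"ax":0,"ay":0,"az":0},{"hand":0.076,"tx":0,"ty":0,"tz":0.03,"ax":0,"ay":0,"az":0},{"hand":0.076,"tx":0,"ty":0,"tz":0.05,"ax":0,"ay":0,"az":0},{"hand":0.076,"tx":0,"ty":0,"tz":0.05,"ax":0,"ay":0,"az":0},{"hand":0.076,"tx":0,"ty":0.02,"tz":0.05,"ax":0,"ay":0,"az":0},{"hand":0.07,"tx":0,"ty":0.03,"tz":0.03,"ax":0,"ay":0,"az":0},{"hand":0.07,"tx":0,"ty":0,"tz":0,"ax":0,"ay":0,"az":0}]'
python3 - <<'E'
from h import *; from st import st
st(); im,c=save("wrist","w8"); np.savez("w8.npz",**c)
P=[[.4435,-.2118,.039]]+[[.4435+.03*np.cos(a),-.2118+.03*np.sin(a),.039] for a in (0,1.57,3.14,4.71)]
b=im[:,:,::-1].copy()
for u in proj("wrist",P,c): cv2.drawMarker(b,tuple(int(x) for x in u),(0,255,0),0,8)
p=proj("wrist",P[0],c)[0].astype(int); print(p)
cv2.imwrite("pics/w8m.png",cv2.resize(b[p[1]-90:p[1]+90,p[0]-110:p[0]+110],None,fx=3,fy=3,interpolation=2))
for n in ["pot","giftbox"]: print(n,[(np.round(w("wrist",d["centre"],c),4).tolist(),round(d["conf"],2)) for d in r.landmark_of(n,"wrist")[:3]])
E
```

```text
t: 25.9
position: [0.4429, -0.1604, 0.24]
eef_rot: [0.996, -0.093, 0.005, 0.003]
force: [0.2, 0.9, 0.1]
opening: 0.0703
pos [ 0.4429 -0.1604  0.24  ] yaw deg -10.63 fix ax ay [0.35 0.58] F [0.2 0.9 0.1] open 0.0703 t 25.9
[322 210]
pot [([0.4402, -0.2106, 0.0025], 0.95)]
giftbox [([0.657, -0.0377, 0.0002], 0.52)]
```

View pics/w8m.png

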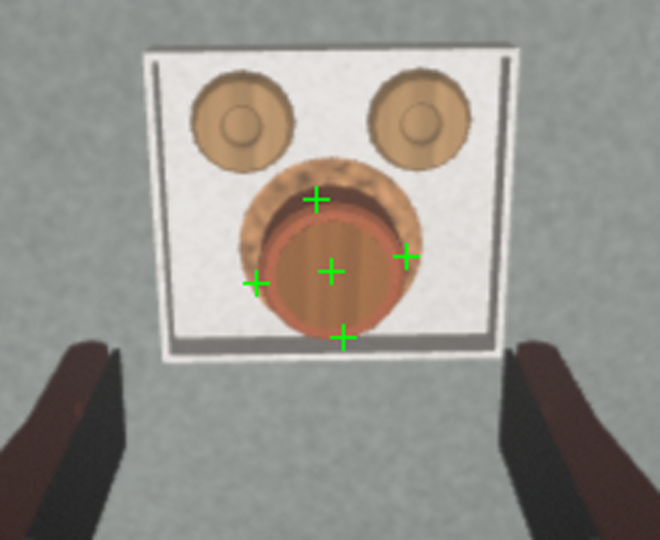

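The pot is centred on the cork pad: its lid is at crop (333,272) against the marker at (331,271), and the pad shows evenly left and right. Now back for the carton.

```bash
python3 -m pendant '[{"hand":0.07,"tx":0.001,"ty":0.015,"tz":0,"ax":0,"ay":0.4,"az":2},{"hand":0.07,"tx":0.002,"ty":0.035,"tz":0,"ax":0,"ay":0,"az":2},{"hand":0.07,"tx":0.002,"ty":0.04,"tz":0,"ax":0,"ay":0,"az":2},{"hand":0.07,"tx":0.002,"ty":0.04,"tz":0,"ax":0,"ay":0,"az":2},{"hand":0.07,"tx":0.002,"ty":0.04,"tz":0,"ax":0,"ay":0,"az":2},{"hand":0.07,"tx":0.002,"ty":0.04,"tz":0,"ax":0,"ay":0,"az":2},{"hand":0.07,"tx":0.002,"ty":0.035,"tz":0,"ax":0,"ay":0,"az":2},{"hand":0.07,"tx":0.002,"ty":0.025,"tz":-0.02,"ax":0,"ay":0,"az":2},{"hand":0.07,"tx":0.002,"ty":0.012,"tz":-0.03,"ax":0,"ay":0,"az":1.6},{"hand":0.07,"tx":0,"ty":0,"tz":0,"ax":0,"ay":0,"az":0},{"hand":0.07,"tx":0,"ty":0,"tz":0,"ax":0,"ay":0,"az":0}]'; python3 st.py
```

```text
t: 27.42
position: [0.452, 0.1311, 0.1675]
eef_rot: [0.998, 0.068, -0.017, 0.002]
force: [-0.7, -0.1, -0.3]
opening: 0.0701
pos [0.452  0.1311 0.1675] yaw deg 7.83 fix ax ay [ 0.41 -1.95] F [-0.7 -0.1 -0.3] open 0.0701 t 27.43
```

```bash
python3 -m pendant '[{"hand":0.07,"tx":0.0055,"ty":-0.01,"tz":0,"ax":0.4,"ay":-1.7,"az":-0.8},{"hand":0.07,"tx":0,"ty":0,"tz":-0.02,"ax":0,"ay":0,"az":0},{"hand":0.07,"tx":0,"ty":0,"tz":0,"ax":0,"ay":0,"az":0}]'; python3 st.py
```

```text
t: 27.8
position: [0.4586, 0.1188, 0.1481]
eef_rot: [0.998, 0.059, 0.0, -0.0]
force: [-0.4, 0.2, -0.1]
opening: 0.0701
pos [0.4586 0.1188 0.1481] yaw deg 6.8 fix ax ay [-0.04  0.03] F [-0.4  0.2 -0.1] open 0.0701 t 27.8
```

```bash
python3 -m pendant '[{"hand":0.07,"tx":-0.001,"ty":0.0015,"tz":-0.03,"ax":0,"ay":0,"az":0},{"hand":0.07,"tx":0,"ty":0,"tz":-0.03,"ax":0,"ay":0,"az":0},{"hand":0.07,"tx":0,"ty":0,"tz":-0.01,"ax":0,"ay":0,"az":0},{"hand":0.07,"tx":0,"ty":0,"tz":0,"ax":0,"ay":0,"az":0}]'; python3 st.py
```

```text
t: 28.3
position: [0.4583, 0.1197, 0.0783]
eef_rot: [0.998, 0.058, 0.002, -0.001]
force: [-0.5, 0.2, 0.8]
opening: 0.0701
pos [0.4583 0.1197 0.0783] yaw deg 6.7 fix ax ay [-0.08  0.22] F [-0.5  0.2  0.8] open 0.0701 t 28.3
```

```bash
python3 -m pendant '[{"hand":0.07,"tx":-0.0005,"ty":0.0005,"tz":-0.012,"ax":0,"ay":0,"az":0.3},{"hand":0.07,"tx":0,"ty":0,"tz":-0.003,"ax":0,"ay":0,"az":0},{"hand":0.07,"tx":0,"ty":0,"tz":0,"ax":0,"ay":0,"az":0},{"hand":0.03,"tx":0,"ty":0,"tz":0,"ax":0,"ay":0,"az":0},{"hand":0.03,"tx":0,"ty":0,"tz":0,"ax":0,"ay":0,"az":0},{"hand":0.03,"tx":0,"ty":0,"tz":0,"ax":0,"ay":0,"az":0},{"hand":0.03,"tx":0,"ty":0,"tz":0,"ax":0,"ay":0,"az":0}]'; python3 st.py
```

```text
t: 29.18
position: [0.4595, 0.1206, 0.0659]
eef_rot: [0.998, 0.061, 0.004, -0.001]
force: [-0.4, 0.8, -0.3]
opening: 0.0442
pos [0.4595 0.1206 0.0659] yaw deg 7.02 fix ax ay [-0.14  0.49] F [-0.4  0.8 -0.3] open 0.0442 t 29.18
```

```bash
python3 -m pendant '[{"hand":0.03,"tx":0,"ty":0,"tz":0.02,"ax":0,"ay":0.4,"az":0},{"hand":0.03,"tx":0,"ty":0,"tz":0.04,"ax":0,"ay":0,"az":0},{"hand":0.03,"tx":0,"ty":0,"tz":0.04,"ax":0,"ay":0,"az":0},{"hand":0.03,"tx":0,"ty":0,"tz":0.03,"ax":0,"ay":0,"az":0},{"hand":0.03,"tx":0.02,"ty":-0.01,"tz":0,"ax":0,"ay":0,"az":0},{"hand":0.03,"tx":0.035,"ty":-0.017,"tz":0,"ax":0,"ay":0,"az":0},{"hand":0.03,"tx":0.04,"ty":-0.02,"tz":0,"ax":0,"ay":0,"az":0},{"hand":0.03,"tx":0.04,"ty":-0.02,"tz":0,"ax":0,"ay":0,"az":0},{"hand":0.03,"tx":0.035,"ty":-0.017,"tz":0,"ax":0,"ay":0,"az":0.2},{"hand":0.03,"tx":0.018,"ty":-0.009,"tz":0,"ax":0,"ay":0,"az":0},{"hand":0.03,"tx":0,"ty":0,"tz":0,"ax":0,"ay":0,"az":0},{"hand":0.03,"tx":0,"ty":0,"tz":0,"ax":0,"ay":0,"az":0}]'; python3 st.py
```

```text
t: 30.68
position: [0.6509, 0.0246, 0.1948]
eef_rot: [0.998, 0.064, -0.002, -0.002]
force: [0.4, 0.8, -1.8]
opening: 0.0435
pos [0.6509 0.0246 0.1948] yaw deg 7.32 fix ax ay [-0.16 -0.28] F [ 0.4  0.8 -1.8] open 0.0435 t 30.68
```

```bash
python3 -m pendant '[{"hand":0.03,"tx":-0.001,"ty":0.002,"tz":-0.03,"ax":0,"ay":-0.2,"az":0},{"hand":0.03,"tx":0,"ty":0,"tz":-0.03,"ax":0,"ay":0,"az":0},{"hand":0.03,"tx":0,"ty":0,"tz":-0.01,"ax":0,"ay":0,"az":0},{"hand":0.03,"tx":0,"ty":0,"tz":0,"ax":0,"ay":0,"az":0}]'; python3 st.py
```

```text
t: 31.18
position: [0.6478, 0.029, 0.126]
eef_rot: [0.998, 0.065, 0.001, -0.002]
force: [-0.8, 0.3, -0.9]
opening: 0.0436
pos [0.6478 0.029  0.126 ] yaw deg 7.47 fix ax ay [-0.19  0.11] F [-0.8  0.3 -0.9] open 0.0436 t 31.18
```

```bash
python3 -m pendant '[{"hand":0.03,"tx":0.002,"ty":-0.002,"tz":-0.01,"ax":0,"ay":0,"az":0},{"hand":0.03,"tx":0,"ty":0,"tz":-0.02,"ax":0,"ay":0,"az":0},{"hand":0.03,"tx":0,"ty":0,"tz":-0.01,"ax":0,"ay":0,"az":0},{"hand":0.03,"tx":0,"ty":0,"tz":0,"ax":0,"ay":0,"az":0}]'; python3 st.py
```

```text
t: 31.68
position: [0.6507, 0.027, 0.0859]
eef_rot: [0.998, 0.065, 0.003, -0.001]
force: [0.1, 0.7, -1.1]
opening: 0.044
pos [0.6507 0.027  0.0859] yaw deg 7.48 fix ax ay [-0.19  0.31] F [ 0.1  0.7 -1.1] open 0.044 t 31.68
```

```bash
python3 -m pendant '[{"hand":0.03,"tx":-0.001,"ty":0,"tz":-0.01,"ax":0,"ay":0,"az":0},{"hand":0.03,"tx":0,"ty":0,"tz":-0.007,"ax":0,"ay":0,"az":0},{"hand":0.03,"tx":0,"ty":0,"tz":-0.003,"ax":0,"ay":0,"az":0},{"hand":0.03,"tx":0,"ty":0,"tz":-0.0015,"ax":0,"ay":0,"az":0},{"hand":0.03,"tx":0,"ty":0,"tz":-0.0005,"ax":0,"ay":0,"az":0}]'; python3 st.py
```

```text
t: 32.3
position: [0.6501, 0.027, 0.0641]
eef_rot: [0.998, 0.065, 0.004, -0.001]
force: [-1.4, -0.9, 0.5]
opening: 0.0441
pos [0.6501 0.027  0.0641] yaw deg 7.47 fix ax ay [-0.19  0.41] F [-1.4 -0.9  0.5] open 0.0441 t 32.3
```

```bash
python3 -m pendant '[{"hand":0.07,"tx":0,"ty":0,"tz":-0.0005,"ax":0,"ay":0,"az":0},{"hand":0.07,"tx":0,"ty":0,"tz":0,"ax":0,"ay":0,"az":0},{"hand":0.07,"tx":0,"ty":0,"tz":0,"ax":0,"ay":0,"az":0},{"hand":0.07,"tx":0,"ty":0,"tz":0.03,"ax":0,"ay":0,"az":0},{"hand":0.07,"tx":0,"ty":0,"tz":0.05,"ax":0,"ay":0,"az":0},{"hand":0.07,"tx":0,"ty":0,"tz":0.05,"ax":0,"ay":0,"az":0},{"hand":0.07,"tx":-0.01,"ty":0.01,"tz":0.03,"ax":0,"ay":0.4,"az":0},{"hand":0.06,"tx":-0.03,"ty":0.03,"tz":0,"ax":0,"ay":0,"az":0},{"hand":0.06,"tx":-0.04,"ty":0.04,"tz":0,"ax":0,"ay":0,"az":0},{"hand":0.06,"tx":-0.04,"ty":0.04,"tz":0,"ax":0,"ay":0,"az":0},{"hand":0.06,"tx":-0.04,"ty":0.035,"tz":0,"ax":0,"ay":0,"az":0},{"hand":0.06,"tx":-0.03,"ty":0.028,"tz":0,"ax":0,"ay":0,"az":0},{"hand":0.06,"tx":-0.014,"ty":0.01,"tz":-0.02,"ax":0,"ay":0,"az":0},{"hand":0.06,"tx":0,"ty":0,"tz":0,"ax":0,"ay":0,"az":0},{"hand":0.06,"tx":0,"ty":0,"tz":0,"ax":0,"ay":0,"az":0}]'
python3 - <<'E'
from h import *; from st import st
st(); im,c=save("wrist","w9"); np.savez("w9.npz",**c)
b=im[:,:,::-1].copy()
P=proj("wrist",[[.4447,.2211,.124],[.4447,.2211,.006]],c); print(P)
for u in P: cv2.drawMarker(b,tuple(int(x) for x in u),(0,255,0),0,8)
cv2.imwrite("pics/w9m.png",b)
E
```

```text
t: 34.17
position: [0.44, 0.2244, 0.211]
eef_rot: [0.998, 0.065, 0.004, -0.003]
force: [-0.2, -0.1, 0.4]
opening: 0.0601
pos [0.44   0.2244 0.211 ] yaw deg 7.42 fix ax ay [-0.39  0.45] F [-0.2 -0.1  0.4] open 0.0601 t 34.17
[[320.43475522 206.59014389]
 [318.15936158 173.426953  ]]
```

View pics/w9m.png

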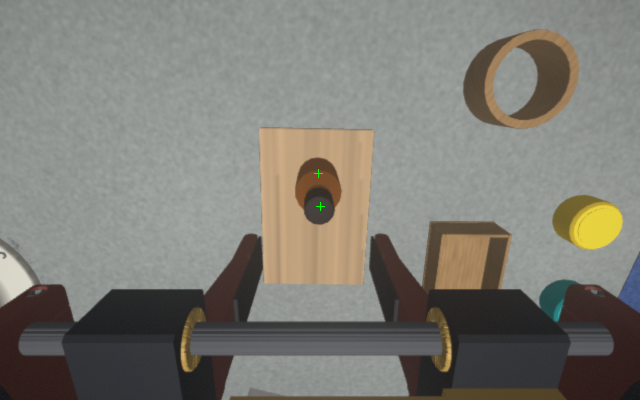

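The bottle cap is at (319,206), right on the prediction, so I'll descend.

```bash
python3 -m pendant '[{"hand":0.06,"tx":0.004,"ty":-0.003,"tz":-0.03,"ax":-0.2,"ay":0.3,"az":0},{"hand":0.06,"tx":0,"ty":0,"tz":-0.02,"ax":0,"ay":0,"az":0},{"hand":0.06,"tx":0,"ty":0,"tz":0,"ax":0,"ay":0,"az":0}]'; python3 st.py
```

```text
t: 34.6
position: [0.4465, 0.2198, 0.1612]
eef_rot: [0.998, 0.063, 0.002, -0.002]
force: [-0.5, -0.1, 0.9]
opening: 0.0598
pos [0.4465 0.2198 0.1612] yaw deg 7.19 fix ax ay [-0.22  0.26] F [-0.5 -0.1  0.9] open 0.0598 t 34.6
```

```bash
python3 -m pendant '[{"hand":0.06,"tx":-0.002,"ty":0.001,"tz":-0.03,"ax":0,"ay":0.2,"az":0},{"hand":0.06,"tx":0,"ty":0,"tz":-0.025,"ax":0,"ay":0,"az":0},{"hand":0.06,"tx":0,"ty":0,"tz":-0.01,"ax":0,"ay":0,"az":0},{"hand":0.06,"tx":0,"ty":0,"tz":0,"ax":0,"ay":0,"az":0}]'; python3 st.py
```

```text
t: 35.1
position: [0.4468, 0.221, 0.0995]
eef_rot: [0.998, 0.062, 0.004, -0.003]
force: [0.5, 0.5, 0.5]
opening: 0.0602
pos [0.4468 0.221  0.0995] yaw deg 7.1 fix ax ay [-0.37  0.4 ] F [0.5 0.5 0.5] open 0.0602 t 35.1
```

```bash
python3 -m pendant '[{"hand":0.06,"tx":-0.003,"ty":0,"tz":-0.005,"ax":-0.2,"ay":0.3,"az":0},{"hand":0.01,"tx":-0.0005,"ty":0,"tz":-0.0005,"ax":0,"ay":0,"az":0},{"hand":0.01,"tx":0,"ty":0,"tz":0,"ax":0,"ay":0,"az":0},{"hand":0.01,"tx":0,"ty":0,"tz":0,"ax":0,"ay":0,"az":0},{"hand":0.01,"tx":0,"ty":0,"tz":0,"ax":0,"ay":0,"az":0},{"hand":0.01,"tx":0,"ty":0,"tz":0,"ax":0,"ay":0,"az":0}]'; python3 st.py
```

```text
t: 35.85
position: [0.4446, 0.2217, 0.0973]
eef_rot: [0.998, 0.062, 0.003, -0.002]
force: [-0.1, -0.3, -0.6]
opening: 0.0252
pos [0.4446 0.2217 0.0973] yaw deg 7.1 fix ax ay [-0.27  0.35] F [-0.1 -0.3 -0.6] open 0.0252 t 35.85
```

```bash
python3 -m pendant '[{"hand":0.01,"tx":0,"ty":0,"tz":0.02,"ax":-0.2,"ay":0.3,"az":0},{"hand":0.01,"tx":0,"ty":0,"tz":0.04,"ax":0,"ay":0,"az":0},{"hand":0.01,"tx":0,"ty":0,"tz":0.04,"ax":0,"ay":0,"az":0},{"hand":0.01,"tx":0,"ty":0,"tz":0.03,"ax":0,"ay":0,"az":0},{"hand":0.01,"tx":0.02,"ty":-0.007,"tz":0,"ax":0,"ay":0,"az":0},{"hand":0.01,"tx":0.035,"ty":-0.013,"tz":0,"ax":0,"ay":0,"az":0},{"hand":0.01,"tx":0.04,"ty":-0.015,"tz":0,"ax":0,"ay":0,"az":0},{"hand":0.01,"tx":0.04,"ty":-0.015,"tz":0,"ax":0,"ay":0,"az":0},{"hand":0.01,"tx":0.035,"ty":-0.013,"tz":0,"ax":0,"ay":0,"az":0.2},{"hand":0.01,"tx":0.018,"ty":-0.007,"tz":0,"ax":0,"ay":0,"az":0},{"hand":0.01,"tx":0,"ty":0,"tz":0,"ax":0,"ay":0,"az":0},{"hand":0.01,"tx":0,"ty":0,"tz":0,"ax":0,"ay":0,"az":0}]'; python3 st.py
```

```text
t: 37.35
position: [0.635, 0.1487, 0.2239]
eef_rot: [0.998, 0.065, -0.006, 0.0]
force: [0.0, 0.5, -1.9]
opening: 0.0255
pos [0.635  0.1487 0.2239] yaw deg 7.4 fix ax ay [ 0.07 -0.63] F [ 0.   0.5 -1.9] open 0.0255 t 37.35
```

```bash
python3 -m pendant '[{"hand":0.01,"tx":0,"ty":0,"tz":-0.03,"ax":0,"ay":-0.4,"az":0},{"hand":0.01,"tx":0,"ty":0,"tz":-0.03,"ax":0,"ay":0,"az":0},{"hand":0.01,"tx":0,"ty":0,"tz":-0.01,"ax":0,"ay":0,"az":0},{"hand":0.01,"tx":0,"ty":0,"tz":0,"ax":0,"ay":0,"az":0}]'; python3 st.py
```

```text
t: 37.85
position: [0.6325, 0.151, 0.1549]
eef_rot: [0.998, 0.066, -0.001, 0.0]
force: [-0.0, -0.1, -1.5]
opening: 0.0251
pos [0.6325 0.151  0.1549] yaw deg 7.58 fix ax ay [ 0.01 -0.07] F [-0.  -0.1 -1.5] open 0.0251 t 37.85
```

```bash
python3 -m pendant '[{"hand":0.01,"tx":0.002,"ty":-0.001,"tz":-0.015,"ax":0,"ay":0,"az":0},{"hand":0.01,"tx":0,"ty":0,"tz":-0.02,"ax":0,"ay":0,"az":0},{"hand":0.01,"tx":0,"ty":0,"tz":-0.008,"ax":0,"ay":0,"az":0},{"hand":0.01,"tx":0,"ty":0,"tz":0,"ax":0,"ay":0,"az":0}]'; python3 st.py
```

```text
t: 38.35
position: [0.6352, 0.1502, 0.1114]
eef_rot: [0.998, 0.066, 0.001, -0.0]
force: [-0.4, -0.9, -1.4]
opening: 0.0258
pos [0.6352 0.1502 0.1114] yaw deg 7.59 fix ax ay [-0.03  0.11] F [-0.4 -0.9 -1.4] open 0.0258 t 38.35
```

```bash
python3 -m pendant '[{"hand":0.01,"tx":-0.0005,"ty":0,"tz":-0.007,"ax":0,"ay":0,"az":0},{"hand":0.01,"tx":0,"ty":0,"tz":-0.005,"ax":0,"ay":0,"az":0},{"hand":0.01,"tx":0,"ty":0,"tz":-0.003,"ax":0,"ay":0,"az":0},{"hand":0.01,"tx":0,"ty":0,"tz":-0.001,"ax":0,"ay":0,"az":0},{"hand":0.01,"tx":0,"ty":0,"tz":-0.001,"ax":0,"ay":0,"az":0}]'; python3 st.py
```

```text
t: 38.98
position: [0.6353, 0.1502, 0.0954]
eef_rot: [0.998, 0.066, 0.002, -0.0]
force: [-1.9, -0.9, 4.0]
opening: 0.0257
pos [0.6353 0.1502 0.0954] yaw deg 7.59 fix ax ay [-0.04  0.25] F [-1.9 -0.9  4. ] open 0.0257 t 38.98
```

```bash
python3 -m pendant '[{"hand":0.06,"tx":0,"ty":0,"tz":0,"ax":0,"ay":0,"az":0},{"hand":0.06,"tx":0,"ty":0,"tz":0,"ax":0,"ay":0,"az":0},{"hand":0.06,"tx":0,"ty":0,"tz":0,"ax":0,"ay":0,"az":0},{"hand":0.06,"tx":0,"ty":0,"tz":0.03,"ax":0,"ay":0,"az":0},{"hand":0.06,"tx":0,"ty":0,"tz":0.05,"ax":0,"ay":0,"az":0},{"hand":0.06,"tx":0,"ty":0,"tz":0.05,"ax":0,"ay":0,"az":0},{"hand":0.06,"tx":-0.006,"ty":-0.005,"tz":0.05,"ax":0,"ay":0,"az":0},{"hand":0.06,"tx":-0.006,"ty":-0.006,"tz":0.05,"ax":0,"ay":0,"az":0},{"hand":0.06,"tx":-0.006,"ty":-0.006,"tz":0.04,"ax":0,"ay":0,"az":0},{"hand":0.06,"tx":0,"ty":0,"tz":0,"ax":0,"ay":0,"az":0},{"hand":0.06,"tx":0,"ty":0,"tz":0,"ax":0,"ay":0,"az":0}]'
python3 - <<'E'
from h import *; from st import st
st(); im,c=save("wrist","w10"); c2=dict(np.load("w2.npz"))
b=im[:,:,::-1].copy()
Q=[(335.6,145,.122),(337.6,231.6,.114),(340,302,.108)]
W=[ray("wrist",q[:2],q[2],c2) for q in Q]; U=proj("wrist",W,c); print(np.round(W,4).tolist(),U)
for u in U: cv2.drawMarker(b,tuple(int(x) for x in u),(0,255,0),0,8)
s0=cv2.imread("pics/scene0.png")[120:260,260:420]; s1=save("scene","scene1")[0][:,:,::-1][120:260,260:420]
cv2.imwrite("pics/w10m.png",np.hstack([cv2.resize(b[90:330,270:400],None,fx=2.33,fy=2.33,interpolation=2),np.vstack([cv2.resize(s,(457,400),interpolation=2)[:280 if k else 280] for k,s in enumerate((s0,s1))])[:559]]))
print(len(b))
E
```

```text
t: 40.35
position: [0.6151, 0.1327, 0.3721]
eef_rot: [0.998, 0.066, 0.002, -0.0]
force: [-0.0, 0.3, -1.0]
opening: 0.0599
pos [0.6151 0.1327 0.3721] yaw deg 7.61 fix ax ay [-0.06  0.28] F [-0.   0.3 -1. ] open 0.0599 t 40.35
[[0.6332, 0.1482, 0.122], [0.6486, 0.0263, 0.114], [0.6647, -0.0929, 0.108]] [[330.62610393 151.56316579]
 [328.51548676 236.54732281]
 [327.55699092 305.83197919]]
400
```

View pics/w10m.png

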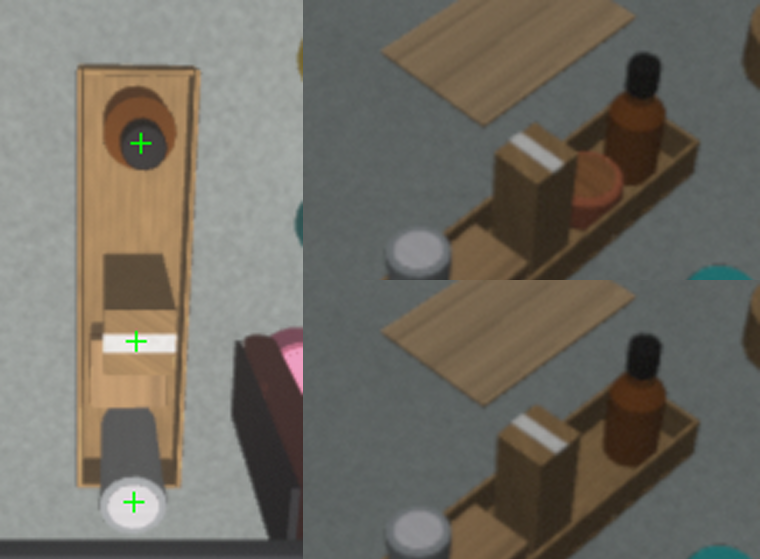

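The tall packs are back, upright and within about 2–3 mm of their first image positions. The gripper is clear of everything, so I'm handing in.

```bash
python3 -c "
from h import *
save('side','side2')
for n in ['pot','squarebox','tape','bowl']: print(n,[(np.round(w('side',d['centre']),3).tolist(),round(d['conf'],2)) for d in r.landmark_of(n,'side')[:2]])
print(r.finish_job())"
```

```text
pot [([0.444, -0.211, 0.003], 0.76), ([0.788, 0.097, 0.0], 0.65)]
squarebox [([0.654, -0.031, 0.009], 0.71)]
tape [([0.634, 0.35, 0.001], 0.92)]
bowl [([0.627, -0.338, 0.003], 0.94)]
the job is handed in; nothing more can be done
None
```

The gift box is complete and I handed the job in at about 40 s of the 128 s allowed; the hand-in gave no verdict. I parked the bottle and the carton on the plywood board and set the pot on the cork pad. Then I stood both packs back in their places in the tray.

- **Pot:** the last check put it at (0.444, -0.211), about 1 mm from my estimate of the pad centre (0.4435, -0.212). It stands upright on the gift box floor.
- **Tall packs:** bottle, carton and the untouched tin all stand upright. The bottle and carton are within about 2–3 mm of their starting image positions.
- **Square box, tape roll and bowl:** each is within about 5 mm of where it was first seen, which is the noise of the detector.

None of the last checks failed or disagreed. Earlier, the first move was refused because its rows left out some keys. The tilt and position drifted a little while the arm held still or carried something, and I corrected that before each grasp and placing.

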